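# Feel for loose cores in sealed bars

## Robot

A 7-joint arm with a two-finger parallel gripper is mounted at the origin on the work surface. World frame = base frame: x ahead of the robot, y to its left, z up, the work surface at z = 0. Lengths are in mm, angles in rad, forces in N, time in s.
With the tool pointing down it reaches from about 400 to 875 mm from the base axis. Payload 19.3 kg.
Tool frame: the origin (TCP) lies at the very end of the fingers, on their centre line; the grasp point (between the pads) lies 19 mm behind it (grip_point_offset is the z of the grasp point in the tool frame, in mm); z points along the fingers, x is the direction in which the jaws open and shut, and the axes are right-handed (so a half turn about z gives the same grasp; the last joint's range is limited). The gripper opens to 85 mm and grips with 20 to 120 N. Pads are 22 mm wide; open, the fingers measure 114 mm over their backs; the gripper's body (76 mm by 85 mm) begins 54 mm behind the grasp point. The pads swing forward as they close: fully open they stand 13 mm farther back than shut.
Start: joints at [1.048, 0.521, -0.036, 1.599, 0.021, 1.021, -0.113], TCP at [273.4, -562.02, 231.291] pointing down, gripper open.
Joint ranges: [-2.91, 2.91], [-0.3, 2.13], [-1.5, 1.42], [0.17, 2.43], [-1.26, 4.41], [0.16, 1.93], [-2.52, 2.52]. Speed limits (rad/s): [1.89, 1.89, 2.39, 2.39, 3.01, 3.01, 3.01].

## Interface

Orientations are given as a 3x3 rotation matrix whose columns are the frame's x, y, z axes.
In Python, from workcell import movep, movel, goto_joints, open_gripper, clamp, wait, inverse_kinematics, read_state, camera, PlanningError, finish_job, grip_point_offset gives the robot as it stands. Calls block until the motion is done:
- movep(position, orientation): joint-space move of the TCP to a pose.
- movel(position, frame=None, max_speed=150, guard=None): straight line of the TCP; frame=None keeps the orientation; max_speed is the mean speed in mm/s. With guard (N) it stops when the force on the tool has changed by that much, and returns True; else False.
- goto_joints(angles): joint-space move.
- open_gripper() and clamp(): open the fingers fully, or close them until they stop; the grip force is fixed at half the most.
- wait(seconds).
- inverse_kinematics(position, orientation): joint angles nearest the present ones, or None.
- read_state(): the state.
- camera(name): name is "scene" or "top" or "wrist"; returns a dict with "image" (420x560x3 uint8, blue, green, red), "range_z" (420x560 float32, mm along the optical axis (not along the pixel's ray), 0 where there is no reading), "fx", "fy", "cx", "cy" (pixels), "cam_to_world" (4x4, takes a point from camera to world coordinates). Camera axes: x right, y up, looking along -z (the intrinsics and any distortion apply to the point x, -y, -z); pixel columns grow to the right and rows downward; lengths in mm; the calibration is good to about 2 mm. A picture is of the moment at which its call begins.
A pose or a line that the arm cannot do raises PlanningError and nothing moves.
- finish_job(): hands the job in, once; it reports no verdict.
The state is a dict: "time": time; "qpos": joint angles; "qvel": joint speeds; "joint_efforts": joint torques, N m; "eef_pos": TCP position; "tool_rot": TCP orientation; "ft_force": force on the tool from outside, world axes, zero at the start; "torque": the same for the moment, N m; "finger_gap": finger opening in mm.
Only numpy, scipy, OpenCV 4.12 (cv2) and the standard library are available. Lean on these libraries where they do the work, as an engineer would, in place of code of your own. Each camera call takes 0.05 s, during which the arm holds its last target.

## Task

Some of the four sealed bars in the rack have a core that has come loose inside; you can feel it slide away when a bar is tipped on its rail. Lay the loose ones flat in the reject tray, without dropping them, and leave the sound ones lying level in the rack's notches, about centred as they are now. Leave the meter, the caliper and the reference cylinder where they are.

Things in the scene. Friction and masses are not known exactly. Their poses are not given: they have to be found in the camera images.
- rack: bar rack, fixed to the bench: aluminium base plate 120 (x) x 270 (y) x 10 mm, on it two upright black plastic rails along y, 8 mm thick, at x = -36 and +36 mm (64 mm free between). Each has four open 90-degree V notches, lined with rubber, at y = -90, -30, 30, 90 mm, tops 73 mm above the bench. A bar lies along x in a notch of both rails, its axis 75 mm above the bench. Origin: under the base plate's centre, z up
- press_near (a point): a point on the rack's midline, 88 mm from the rack's middle towards its -x side (the robot's side), 87.5 mm above the bench: the height of the bars' top line, 12 mm in from their near tips. A bar pressed down here tips like a seesaw over the near rail (52 mm further in), its far end rising; nothing holds it down, and it drops back level when let go
- press_far (a point): the like point on the rack's +x side, for the bars' far ends: pressed there, a bar tips over the far rail
- tray: reject tray, fixed to the bench: open rectangular steel tray 260 (x) x 180 (y) x 30 mm high, walls and floor 4 mm thick, empty at the start. Room for two bars lying along its x axis, side by side. Origin: centre of its underside, on the bench; z up
- bar1: sealed bar, one of four that look alike: bright metal tube with a steel cap on each end, 25 mm in diameter, 200 mm long, about 0.56 kg. Origin: middle of the bar, on its axis; its x axis runs along it. It starts level in a notch, its middle over the rack's middle, both ends overhanging the rails by 60 mm. It does not roll away when laid on a flat surface
- bar2: another bar, outside like bar1. Inside every bar is a steel core of 0.36 kg, 120 mm long in a 184 mm bore. In a sound bar it is bonded at the middle; in a loose one it starts near the middle and slides up to 32 mm to the lower end, and stays there, once the bar is tipped more than about 8 degrees (quickly at 15 degrees: 13 to 14 mm down, 12 mm from the tip)
- bar3: another bar, outside like bar1. Feel: pressed 8 to 20 mm from the tip, sound and loose bars first push back alike, with 3.5 to 5.8 N. Held at 15 degrees for half a second, a sound bar still pushes back so, a loose one with about half of that (1.5 to 3 N), its core having slid to the pressed end. Both drop back level when let go. A hard, deep press can make a bar slip along its notches
- bar4: another bar, outside like bar1. Which bars are loose changes from start to start and the names tell nothing; at least one is loose and at least one is sound. After tipping, a loose bar balances about 20 mm from its middle, towards the end that was low
- meter: bystander: hand-held meter lying on its back, 75 x 150 x 30 mm. Origin: centre of its underside
- caliper: bystander: digital caliper lying flat, 235 mm long along its y axis, up to 70 mm wide, 13 mm thick. Origin: under the middle of its beam, on the bench
- standard: bystander: steel reference cylinder standing upright, 40 mm in diameter, 45 mm high. Origin: centre of its underside
Things that resemble listed ones, but are neither listed nor needed, are in the scene too. What is shaped like the bar4 but pink is not meant.

How it is judged (in metres and radians):
At the end, for the whole second after the job is handed in: Every bar with a loose core lies flat (within 4 degrees) inside the reject tray, with its core less than 30 mm above the bench; every sound bar lies level (within 4 degrees) in a notch of the rack, at its seated height within 5 mm and lengthwise within 30 mm of the rack's middle; all bars at rest (x of core_loose1 in the frame of tray between -0.125 and 0.125 m and y of core_loose1 in the frame of tray between -0.085 and 0.085 m and height (world z) of each of core_loose1, core_loose2 below 0.03 m and x of core_loose2 in the frame of tray between -0.125 and 0.125 m and y of core_loose2 in the frame of tray between -0.085 and 0.085 m and x of core_fast1 in the frame of rack between -0.03 and 0.03 m and y of core_fast1 in the frame of rack between -0.12 and 0.12 m and z of core_fast1 in the frame of rack between 0.0685 and 0.0785 m and x of core_fast2 in the frame of rack between -0.03 and 0.03 m and y of core_fast2 in the frame of rack between -0.12 and 0.12 m and z of core_fast2 in the frame of rack between 0.0685 and 0.0785 m and angle between bar1's own x axis and vertical between 1.5 and 1.6416 rad and linear speed of each of bar1, bar2, bar3, bar4 below 0.02 m/s and angle between bar2's own x axis and vertical between 1.5 and 1.6416 rad and angle between bar3's own x axis and vertical between 1.5 and 1.6416 rad and angle between bar4's own x axis and vertical between 1.5 and 1.6416 rad); the robot touches nothing.
It fails at once if the meter is pushed away or knocked over (distance of meter from where it was at the start of the episode above 0.02 m or angle between meter's own z axis and vertical above 0.2 rad).
It fails at once if the caliper is pushed away or knocked over (distance of caliper from where it was at the start of the episode above 0.02 m or angle between caliper's own z axis and vertical above 0.2 rad).
It fails at once if the reference cylinder is pushed away or knocked over (distance of standard from where it was at the start of the episode above 0.02 m or angle between standard's own z axis and vertical above 0.2 rad).
It fails at once if a bar is dropped or thrown (falls faster than 0.8 m/s with no finger on it) ((linear speed of bar1 above 0.8 m/s and contact force between the fingers and bar1 below 0.2 N) or (linear speed of bar2 above 0.8 m/s and contact force between the fingers and bar2 below 0.2 N) or (linear speed of bar3 above 0.8 m/s and contact force between the fingers and bar3 below 0.2 N) or (linear speed of bar4 above 0.8 m/s and contact force between the fingers and bar4 below 0.2 N)).
It also fails if it takes over 72 s, if anything falls off the work surface, if the arm or the gripper's body presses on something with over 40 N, if the wrist force passes 120 N, or if a joint passes its speed limit or range.

## Working session

There is one attempt and no reset: what is moved stays moved. The work goes in short steps, each a Python script; the robot and the scene stay as the last script left them, time stands still between calls to the robot, and variables do not carry over. Pictures are saved under pics/ and viewed, and the job is handed in when it is done.

```bash
ls; mkdir -p pics; python3 - <<'E'
from workcell import *
import cv2, numpy as np, pickle
print(grip_point_offset)
for n in ("scene","top","wrist"):
    c=camera(n); cv2.imwrite(f"pics/{n}0.png",c["image"]); pickle.dump(c,open(f"{n}0.pkl","wb"))
    print(n,c["fx"],c["fy"],c["cx"],c["cy"],[k for k in c]); print(np.round(c["cam_to_world"],3)); print((c["range_z"]>0).mean())
s=read_state();print({k:np.round(v,3) for k,v in s.items()})
E
```

```text
pics
-18.700000000000003
scene 432.16769609679517 432.16769609679517 277.1919523153694 204.54828740387094 ['image', 'range_z', 'fx', 'fy', 'cx', 'cy', 'cam_to_world']
[[ 1.990000e-01 -6.070000e-01  7.690000e-01  1.354711e+03]
 [ 9.800000e-01  1.400000e-01 -1.430000e-01 -7.047400e+01]
 [-2.100000e-02  7.820000e-01  6.230000e-01  7.502470e+02]
 [ 0.000000e+00  0.000000e+00  0.000000e+00  1.000000e+00]]
0.9958503401360544
top 403.0766556856771 403.0766556856771 272.1505737571796 211.61357649441385 ['image', 'range_z', 'fx', 'fy', 'cx', 'cy', 'cam_to_world']
[[-2.50000e-02  9.96000e-01 -8.80000e-02  4.73322e+02]
 [-1.00000e+00 -2.40000e-02  9.00000e-03  7.29160e+01]
 [ 7.00000e-03  8.80000e-02  9.96000e-01  9.36432e+02]
 [ 0.00000e+00  0.00000e+00  0.00000e+00  1.00000e+00]]
0.9961011904761905
wrist 299.58070037681284 299.58070037681284 276.6640523314082 210.5338452066671 ['image', 'range_z', 'fx', 'fy', 'cx', 'cy', 'cam_to_world']
[[ 4.37000e-01  8.50000e-01  2.93000e-01  3.48869e+02]
 [-9.00000e-01  4.14000e-01  1.41000e-01 -5.25265e+02]
 [-2.00000e-03 -3.25000e-01  9.46000e-01  3.73485e+02]
 [ 0.00000e+00  0.00000e+00  0.00000e+00  1.00000e+00]]
0.9961819727891157
{'time': np.float64(0.15), 'qpos': array([ 1.048,  0.522, -0.036,  1.6  ,  0.021,  1.021, -0.113]), 'qvel': array([-0.   , -0.002,  0.002, -0.002, -0.001, -0.001, -0.   ]), 'joint_efforts': array([ 0.0000e+00, -9.2739e+01,  1.9800e+00, -3.7006e+01,  1.8000e-02,
        6.0000e-03,  0.0000e+00]), 'eef_pos': array([ 273.29 , -561.812,  230.862]), 'tool_rot': array([[ 0.437, -0.899, -0.   ],
       [-0.899, -0.437,  0.001],
       [-0.001,  0.   , -1.   ]]), 'ft_force': array([-0.394,  0.387, -0.444]), 'torque': array([ 0.017,  0.032, -0.025]), 'finger_gap': np.float64(85.442)}
```

View pics/scene0.png

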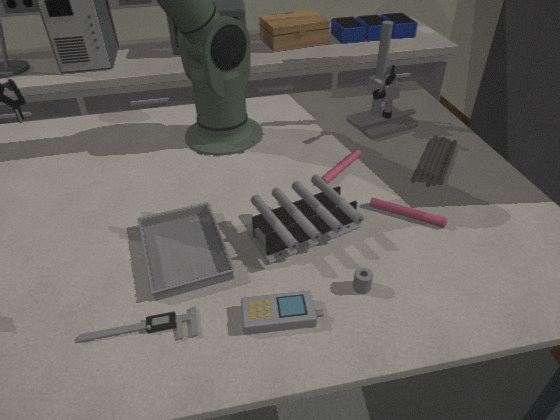

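View pics/top0.png

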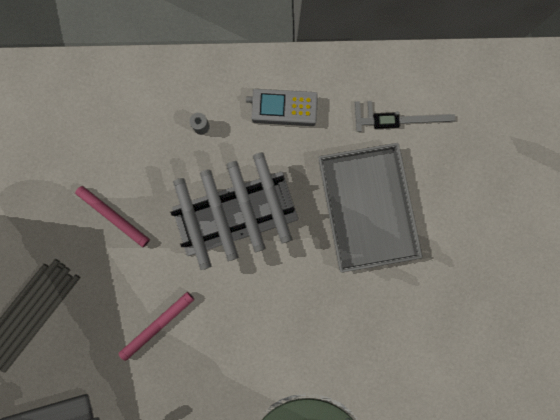

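View pics/wrist0.png

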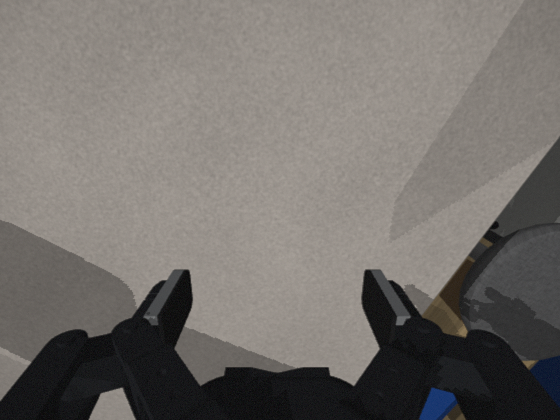

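The top view shows four grey bars on the rack at about (192,222), (219,214), (245,206) and (272,198). The tray is at (370,208), the meter at (285,107), the caliper at (405,118) and the cylinder at (200,124). Look-alikes are the two pink bars at (112,216) and (157,326), plus the thin rod bundle at (35,310). I choose the four grey bars lying in the rack and will check that choice in a close crop.

```bash
cat > h.py <<'E'
import numpy as np, cv2, pickle
def ray(c,u,v):
    d=np.array([(u-c["cx"])/c["fx"],-(v-c["cy"])/c["fy"],-1.]); T=c["cam_to_world"]
    return T[:3,3],T[:3,:3]@d
def onz(c,u,v,z):
    o,d=ray(c,u,v); return o+d*(z-o[2])/d[2]
def cloud(c):
    h,w=c["range_z"].shape; v,u=np.mgrid[:h,:w]; r=c["range_z"]
    P=np.stack([(u-c["cx"])/c["fx"]*r,-(v-c["cy"])/c["fy"]*r,-r],-1)
    return P@c["cam_to_world"][:3,:3].T+c["cam_to_world"][:3,3]
def tri(c1,p1,c2,p2):
    o1,d1=ray(c1,*p1);o2,d2=ray(c2,*p2)
    s=np.linalg.lstsq(np.stack([d1,-d2],1),o2-o1,rcond=None)[0]
    a=o1+s[0]*d1;b=o2+s[1]*d2
    return (a+b)/2,np.linalg.norm(a-b)
E
python3 - <<'E'
from h import *
t=pickle.load(open("top0.pkl","rb"));s=pickle.load(open("scene0.pkl","rb"))
a=cv2.resize(t["image"][130:290,150:430],None,fx=2.8,fy=2.8,interpolation=cv2.INTER_CUBIC)
cv2.imwrite("pics/tc.png",a)
b=cv2.resize(s["image"][160:320,110:390],None,fx=2.8,fy=2.8,interpolation=cv2.INTER_CUBIC)
cv2.imwrite("pics/sc.png",b)
for n,c in(("top",t),("scene",s)):
    P=cloud(c); m=(P[...,2]>72)&(P[...,2]<110)&(P[...,0]>250)&(P[...,0]<750)&(abs(P[...,1])<450)
    m=m.astype(np.uint8)
    cs,_=cv2.findContours(m,cv2.RETR_EXTERNAL,cv2.CHAIN_APPROX_NONE)
    for k in cs:
        if len(k)<30: continue
        r=cv2.minAreaRect(k); box=cv2.boxPoints(r); 
        mm=np.zeros_like(m);cv2.drawContours(mm,[k],-1,1,-1)
        q=P[(mm>0)&(m>0)]
        print(n,np.round(r[0],1),np.round(r[1],1),round(r[2],1),"z med/max",np.round(np.percentile(q[:,2],[50,98]),1),np.round(np.median(q,0),1))
E
```

```text
top [232.  210.2] [ 94.2 119.9] 71.8 z med/max [85.5 90. ] [553.4 151.   85.5]
scene [304.5 208.9] [ 63.3 103.4] 68.2 z med/max [84.8 89.9] [570.  143.9  84.8]
```

View pics/tc.png

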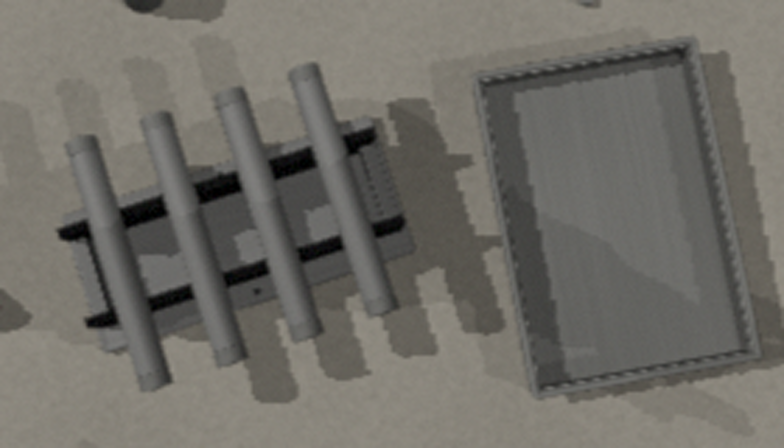

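View pics/sc.png

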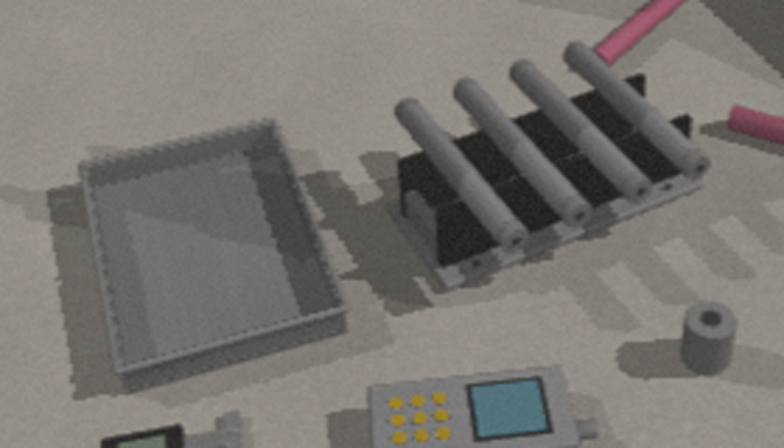

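The crops confirm four identical grey bars, all seated level in the rack, and none of them pink. Next I measure bars, rack and tray across the two views.

```bash
python3 - <<'E'
from h import *
t=pickle.load(open("top0.pkl","rb"));s=pickle.load(open("scene0.pkl","rb"))
E={}
for n,c in(("top",t),("scene",s)):
    P=cloud(c); m=(P[...,2]>79)&(P[...,2]<110)&(P[...,0]>250)&(P[...,0]<750)&(abs(P[...,1])<450)
    m=m.astype(np.uint8)
    nl,L,st,ct=cv2.connectedComponentsWithStats(m,connectivity=4)
    for i in range(1,nl):
        if st[i,4]<60: continue
        v,u=np.nonzero(L==i); q=P[L==i]
        dx,dy,x0,y0=cv2.fitLine(np.stack([u,v],1).astype(np.float32),cv2.DIST_L2,0,.01,.01).ravel()
        a=(u-x0)*dx+(v-y0)*dy
        e=[(x0+dx*k,y0+dy*k) for k in(a.min(),a.max())]
        w=[onz(c,*p,80) for p in e]
        if w[0][0]>w[1][0]: e=e[::-1];w=w[::-1]
        E.setdefault(n,[]).append((w[0][1],e))
        print(n,st[i,4],np.round(e,1).tolist(),"on z80",np.round(w,0)[:,:2].tolist(),"len",np.linalg.norm(w[1]-w[0]).round(),"med",np.round(np.median(q,0),1), "ztop",np.percentile(q[:,2],90).round(1))
for k in E:E[k].sort(key=lambda z:-z[0])
if len(E["top"])==len(E["scene"]):
  for a,b in zip(E["top"],E["scene"]):
    p=[tri(t,a[1][i],s,b[1][i]) for i in(0,1)]
    d=p[1][0]-p[0][0]
    print("tri",np.round(p[0][0],1),np.round(p[1][0],1),"gap",round(p[0][1],1),round(p[1][1],1),"mid",np.round((p[0][0]+p[1][0])/2,1),"len",np.linalg.norm(d).round(1),"yaw",np.degrees(np.arctan2(d[1],d[0])).round(2))
# tray rim corners (outer, top) from crops
f=lambda x,y,ox,oy:(x/2.8+ox-.32,y/2.8+oy-.32)
tc=[f(*p,150,130) for p in((474,76),(692,40),(760,354),(538,396))]
sc=[f(*p,110,160) for p in((343,312),(120,372),(80,165),(276,122))]
C=[]
for a,b in zip(tc,sc):
    p,g=tri(t,a,s,b);C.append(p);print("tray",np.round(p,1),round(g,1))
print(np.mean(C,0), [np.linalg.norm(C[i]-C[(i+1)%4]).round() for i in range(4)])
C=[onz(t,*a,30) for a in tc]; d=C[0]-C[3]; d2=C[1]-C[2]
print(np.mean(C,0), [np.linalg.norm(C[i]-C[(i+1)%4]).round() for i in range(4)],np.degrees(np.arctan2(d[1],d[0])),np.degrees(np.arctan2(d2[1],d2[0])))
E
```

```text
top 1022 [[287.0, 241.3], [257.6, 152.8]] on z80 [[485.0, 35.0], [677.0, 93.0]] len 201.0 med [578.6  63.8  86.2] ztop 88.7
top 1037 [[260.2, 250.3], [231.2, 161.3]] on z80 [[467.0, 92.0], [660.0, 150.0]] len 201.0 med [561.6 120.4  86.1] ztop 88.7
top 1038 [[233.1, 259.0], [204.6, 169.8]] on z80 [[450.0, 150.0], [643.0, 208.0]] len 201.0 med [544.2 177.5  86. ] ztop 88.7
top 1049 [[206.0, 268.1], [177.9, 178.4]] on z80 [[433.0, 207.0], [625.0, 265.0]] len 201.0 med [528.2 234.6  86.1] ztop 88.7
scene 500 [[313.2, 175.7], [361.0, 219.2]] on z80 [[426.0, 204.0], [627.0, 266.0]] len 210.0 med [540.6 234.3  86.4] ztop 88.9
scene 522 [[293.9, 182.1], [339.7, 227.4]] on z80 [[443.0, 146.0], [643.0, 208.0]] len 209.0 med [561.3 177.9  86.4] ztop 88.9
scene 554 [[274.1, 188.8], [317.7, 236.1]] on z80 [[461.0, 89.0], [661.0, 151.0]] len 209.0 med [576.6 120.2  86.4] ztop 88.9
scene 580 [[253.3, 195.6], [295.1, 245.5]] on z80 [[478.0, 31.0], [679.0, 93.0]] len 211.0 med [594.   63.4  86.4] ztop 89.1
tri [432.8 204.1  84.6] [625.7 266.2  78.8] gap 4.5 1.3 mid [529.2 235.1  81.7] len 202.7 yaw 17.83
tri [450.2 146.9  84.8] [642.7 208.2  79.4] gap 4.9 0.5 mid [546.4 177.6  82.1] len 202.2 yaw 17.66
tri [467.   90.   84.3] [660.1 150.6  79.2] gap 4.4 0.3 mid [563.5 120.3  81.7] len 202.4 yaw 17.44
tri [484.4  32.8  84.8] [677.6  93.3  78.3] gap 4.8 0.6 mid [581.   63.1  81.6] len 202.6 yaw 17.39
tray [676.6 -48.8  27.7] 5.4
tray [ 702.2 -226.1   29.7] 0.5
tray [ 445.  -266.9   32.3] 1.6
tray [416.3 -86.5  29. ] 2.7
[ 560.02113429 -157.08717018   29.66000599] [np.float64(179.0), np.float64(260.0), np.float64(183.0), np.float64(263.0)]
[ 559.92070861 -156.54261743   30.        ] [np.float64(182.0), np.float64(260.0), np.float64(182.0), np.float64(264.0)] 9.150575331054176 9.093182508599424
```

Measured bar middles run from (529,235) to (581,63) at 60 mm pitch, with axis and top heights near 75 to 88 and yaw about 16.8°. The tray centre is (560,-157), its yaw is 9.1° and its rim height is 30. These match the sizes given. Next I press-test the first bar on its near end.

```bash
cat > r.py <<'E'
from workcell import *
import numpy as np, sys
yaw=np.radians(16.8); u=np.array([np.cos(yaw),np.sin(yaw),0]); v=np.array([-np.sin(yaw),np.cos(yaw),0])
C=np.array([555.0,149.0,0.])
MID=[C+v*k for k in (90,30,-30,-90)]
def tool(a):
    c,s=np.cos(a),np.sin(a)
    return np.array([[s,-c,0],[-c,-s,0],[0,0,-1.]])   # x=-v, y=-u, z down
def fz(n=3):
    f=[]
    for i in range(n):
        f.append(read_state()["ft_force"]); wait(.03)
    return np.mean(f,0)
def press(i):
    p=MID[i]-u*92; R=tool(yaw)
    movep([*p[:2],98],R)
    wait(.15); b=fz(); z0=read_state()["eef_pos"]
    hit=movel([*p[:2],82],max_speed=40,guard=2.0)
    zc=read_state()["eef_pos"][2]; f1=fz(2)-b
    if not hit: print("no contact",zc); 
    zt=min(zc,89.5)-12.0
    movel([*p[:2],zt],max_speed=60)
    f2=fz(2)-b; wait(.5); f3=fz()-b; s=read_state()
    movel([*p[:2],98],max_speed=60)
    print("bar",i,"hit",hit,"zc %.1f zt %.1f"%(zc,s["eef_pos"][2]),"F contact",f1.round(2),"at depth",f2.round(2),"held",f3.round(2),"t",round(read_state()["time"],2))
E
python3 - <<'E'
from r import *
clamp(); print(read_state()["time"])
press(0)
E
```

```text
0.9167
bar 0 hit True zc 86.2 zt 74.3 F contact [-0.09 -0.52  3.57] at depth [-3.56 -1.19  5.15] held [-5.13 -1.63  4.46] t 5.97
```

```bash
python3 - <<'E'
from r import *
press(1);press(2);press(3)
E
```

```text
bar 1 hit True zc 86.2 zt 74.5 F contact [ 0.78 -0.79  3.19] at depth [-5.09 -2.48  4.18] held [-4.01 -1.99  3.32] t 8.57
bar 2 hit True zc 86.1 zt 74.3 F contact [0.64 0.5  3.35] at depth [-3.64 -0.61  3.89] held [-5.04 -1.86  3.68] t 11.16
bar 3 hit True zc 86.2 zt 74.5 F contact [0.2  0.14 2.9 ] at depth [-4.37 -2.83  4.78] held [-4.73 -1.83  4.16] t 13.75
```

The forces are muddied by friction: the bar's surface moves about 3.5 mm outward as it tips and drags the tool with it. I'll press again, letting the tool follow that motion and going slightly deeper.

```bash
cat >> r.py <<'E'
def press2(i):
    p=MID[i]-u*91; R=tool(yaw)
    movep([*p[:2],93],R)
    wait(.15); b=fz()
    q=p-u*.8
    movel([*q[:2],82.5],max_speed=60); f1=fz(2)-b
    q=p-u*4.5
    movel([*q[:2],73],max_speed=60)
    f2=fz(2)-b; wait(.5); f3=fz()-b; s=read_state()
    movel([*p[:2],93],max_speed=80)
    g=lambda f:np.round([f@u,f@v,f[2]],2)
    print("bar",i,"zt %.1f"%(s["eef_pos"][2]),"F(u,v,z) 4mm",g(f1),"at depth",g(f2),"held",g(f3),"t",round(read_state()["time"],2))
E
python3 - <<'E'
from r import *
press2(3);press2(2);press2(1);press2(0)
E
```

```text
bar 3 zt 73.0 F(u,v,z) 4mm [ 0.05 -0.04  3.65] at depth [-2.82  0.16  2.93] held [-3.16 -0.43  2.37] t 16.03
bar 2 zt 73.0 F(u,v,z) 4mm [-1.19 -0.4   4.31] at depth [-3.46 -0.39  3.51] held [-4.52  0.28  3.77] t 18.42
bar 1 zt 73.0 F(u,v,z) 4mm [-0.67 -0.97  2.97] at depth [-3.14 -0.81  2.18] held [-3.52 -0.76  1.64] t 20.8
bar 0 zt 73.0 F(u,v,z) 4mm [-1.49  0.03  4.48] at depth [-2.95  0.33  4.06] held [-4.39  0.24  4.7 ] t 23.18
```

Bars 1 and 3 (counting from +y) read loose, with 1.6 and 2.4 N held; bars 0 and 2 read sound. A shallow press should now give about half the force at once on the loose ones, so I use it to check. I also take a fresh picture.

```bash
python3 - <<'E'
from r import *
from h import *
for i in (0,1,2,3):
    p=MID[i]-u*91
    movep([*p[:2],91],tool(yaw)); wait(.1); b=fz()
    q=p-u*1.2; movel([*q[:2],82.0],max_speed=60); f=fz(4)-b
    movel([*p[:2],91],max_speed=80)
    print(i,np.round([f@u,f@v,f[2]],2),read_state()["time"].round(2))
movep([*(MID[3]-u*120-v*90)[:2],200],tool(yaw))
for n in("top","scene"):
    c=camera(n); pickle.dump(c,open(f"{n}1.pkl","wb")); cv2.imwrite(f"pics/{n}1.png",c["image"])
    if n=="scene":s=c
    else:t=c
print(read_state()["time"])
P=cloud(t); m=((P[...,2]>79)&(P[...,2]<110)&(P[...,0]>400)&(P[...,0]<720)&(P[...,1]>0)&(P[...,1]<300)).astype(np.uint8)
nl,L,st,ct=cv2.connectedComponentsWithStats(m,connectivity=4)
for i in range(1,nl):
    if st[i,4]<60: continue
    v_,u_=np.nonzero(L==i)
    dx,dy,x0,y0=cv2.fitLine(np.stack([u_,v_],1).astype(np.float32),cv2.DIST_L2,0,.01,.01).ravel()
    a=(u_-x0)*dx+(v_-y0)*dy
    w=np.array([onz(t,x0+dx*k,y0+dy*k,81) for k in(a.min(),a.max())]);print(st[i,4],w.round(0).tolist(),w.mean(0).round(1))
E
```

```text
Traceback (most recent call last):
AttributeError: 'float' object has no attribute 'round'
```

```bash
cat > look.py <<'E'
from h import *
def bars(t):
    P=cloud(t); m=((P[...,2]>79)&(P[...,2]<110)&(P[...,0]>400)&(P[...,0]<720)&(P[...,1]>0)&(P[...,1]<300)).astype(np.uint8)
    nl,L,st,ct=cv2.connectedComponentsWithStats(m,connectivity=4)
    for i in range(1,nl):
        if st[i,4]<60: continue
        v_,u_=np.nonzero(L==i)
        dx,dy,x0,y0=cv2.fitLine(np.stack([u_,v_],1).astype(np.float32),cv2.DIST_L2,0,.01,.01).ravel()
        a=(u_-x0)*dx+(v_-y0)*dy
        w=np.array([onz(t,x0+dx*k,y0+dy*k,81) for k in(a.min(),a.max())]);print(st[i,4],w.round(0).tolist(),w.mean(0).round(1))
E
python3 - <<'E'
from r import *
from look import *
for i in (1,2,3):
    p=MID[i]-u*91
    movep([*p[:2],91],tool(yaw)); wait(.1); b=fz()
    q=p-u*1.2; movel([*q[:2],82.0],max_speed=60); f=fz(4)-b
    movel([*p[:2],91],max_speed=80)
    print(i,np.round([f@u,f@v,f[2]],2),round(read_state()["time"],2))
movep([*(MID[3]-u*100-v*90)[:2],180],tool(yaw))
for n in("top","scene"):
    c=camera(n); pickle.dump(c,open(f"{n}1.pkl","wb")); cv2.imwrite(f"pics/{n}1.png",c["image"])
    if n=="top":t=c
print(read_state()["time"])
bars(t)
E
```

```text
1 [-0.52 -0.34  2.15] 25.58
2 [-1.5  -0.07  3.76] 26.83
3 [-1.28  0.1   2.8 ] 28.08
28.7583
1020 [[677.0, 93.0, 81.0], [485.0, 35.0, 81.0]] [580.8  64.1  81. ]
1042 [[660.0, 151.0, 81.0], [467.0, 92.0, 81.0]] [563.5 121.3  81. ]
1033 [[642.0, 208.0, 81.0], [450.0, 150.0, 81.0]] [546.1 178.6  81. ]
1046 [[625.0, 265.0, 81.0], [432.0, 207.0, 81.0]] [528.8 236.   81. ]
```

View pics/top1.png

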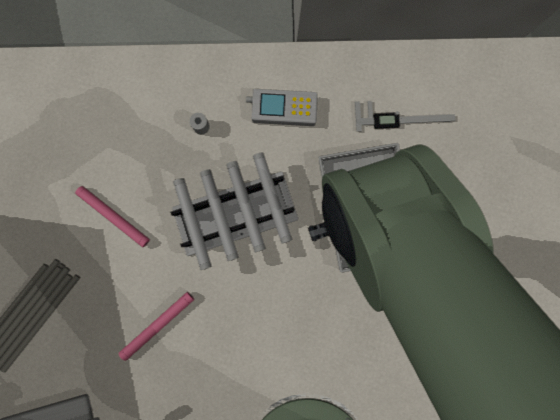

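View pics/scene1.png

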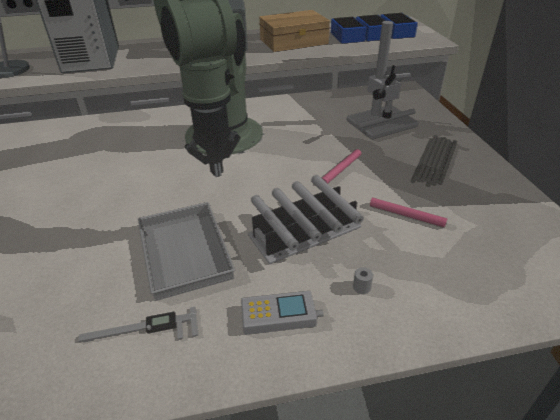

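Both pictures show all four bars unmoved, at the same pixels as before. The repeat presses agree: bars 1 and 3 push back 2.2 and 2.8 N, against 3.8 N for bar 2. So bars 1 and 3 are loose, and I pick bar 3 first. The open fingers overlap its neighbour's edge, so I descend under guard and rely on the pads swinging forward as they close.

```bash
cat >> r.py <<'E'
def approach(i,zmin=71,off=18):
    p=MID[i]-u*off
    movep([*p[:2],97],tool(yaw)); open_gripper(); wait(.05); b=fz(2)
    hit=movel([*p[:2],zmin],max_speed=45,guard=3.0)
    s=read_state(); print("hit",hit,"z",s["eef_pos"].round(1),(fz(2)-b).round(2),"gap",round(s["finger_gap"],1))
    return hit,s["eef_pos"][2],p,b
E
python3 - <<'E'
from r import *
from h import *
approach(3)
c=camera("wrist"); cv2.imwrite("pics/w2.png",c["image"])
print(read_state()["time"])
E
```

```text
hit False z [563.8  57.7  71. ] [-0.46  0.29  0.37] gap 85.4
31.1417
```

View pics/w2.png

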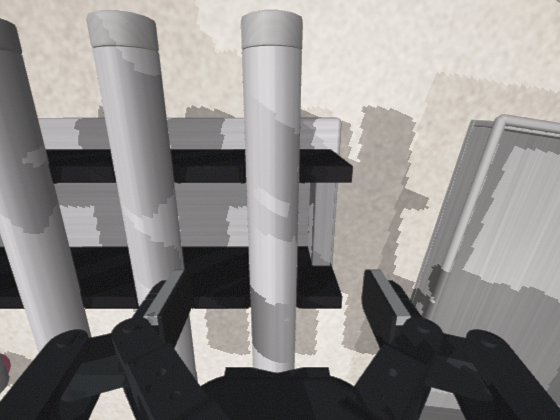

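The wrist view shows the target bar centred at (272,200) between the fingers at (170,300) and (385,300), with the neighbouring bar at (140,180) untouched. I go a little lower under guard, then clamp.

```bash
python3 - <<'E'
from r import *
p=MID[3]-u*18; b=fz(2)
hit=movel([*p[:2],64],max_speed=45,guard=3.0)
z=read_state()["eef_pos"][2]; print(hit,z,(fz(2)-b).round(2))
if hit: movel([*p[:2],z+1],max_speed=45)
clamp(); s=read_state(); print("gap",s["finger_gap"],(fz(2)-b).round(2))
z=s["eef_pos"][2]
movel([*p[:2],z+45],max_speed=80); wait(.15)
s=read_state(); print("gap",s["finger_gap"],(fz(3)-b).round(2),"torque",s["torque"].round(3),s["eef_pos"].round(1),s["time"])
from h import *
c=camera("wrist"); cv2.imwrite("pics/w3.png",c["image"])
c=camera("scene"); cv2.imwrite("pics/s3.png",cv2.resize(c["image"][130:310,150:430],None,fx=2.8,fy=2.8))
E
```

```text
True 63.848421794854225 [-0.6  -1.03  8.93]
gap 23.557855132175124 [-4.72  9.41  3.52]
gap 23.529582296647614 [-0.61  0.15 -5.03] torque [0.029 0.024 0.011] [563.5  57.6 109.4] 33.2917
```

View pics/w3.png

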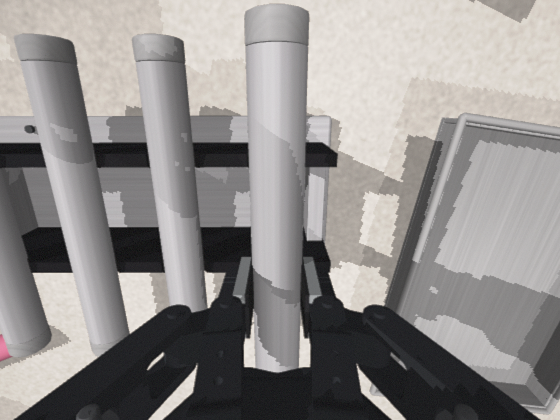

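View pics/s3.png

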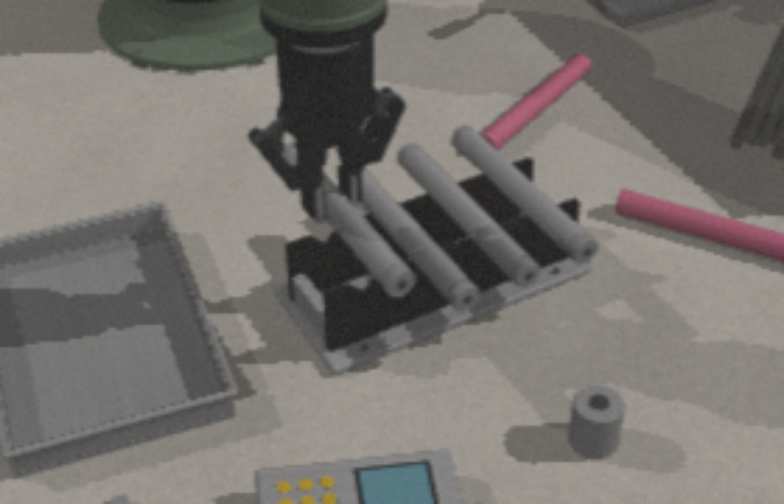

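Bar 3 is lifted level, with a 5 N load and almost no torque. That means it balances at the 18 mm offset, which confirms its core slid. Next I place it in the tray.

```bash
cat >> r.py <<'E'
ty=np.radians(9.1); tu=np.array([np.cos(ty),np.sin(ty),0]); tv=np.array([-np.sin(ty),np.cos(ty),0]); TC=np.array([560.,-157,0])
def place(off_v,zlow=5.5,off=18):
    p=TC+tv*off_v-tu*off; R=tool(ty)
    movep([*p[:2],70],R); wait(.1)
    movel([*p[:2],18],max_speed=90); b=fz(2)
    hit=movel([*p[:2],zlow],max_speed=25,guard=4.0)
    s=read_state(); print("hit",hit,s["eef_pos"].round(1),(fz(2)-b).round(2),"gap",round(s["finger_gap"],1))
    open_gripper(); wait(.1); print((fz(2)-b).round(2))
    movel([*p[:2],75],max_speed=120); print(read_state()["time"])
E
python3 - <<'E'
from r import *
place(-32)
from h import *
c=camera("wrist"); cv2.imwrite("pics/w4.png",c["image"])
E
```

```text
hit True [ 547.3 -191.5    7.3] [-0.88 -1.17 14.87] gap 23.5
[-2.35 13.6   2.22]
37.4
```

View pics/w4.png

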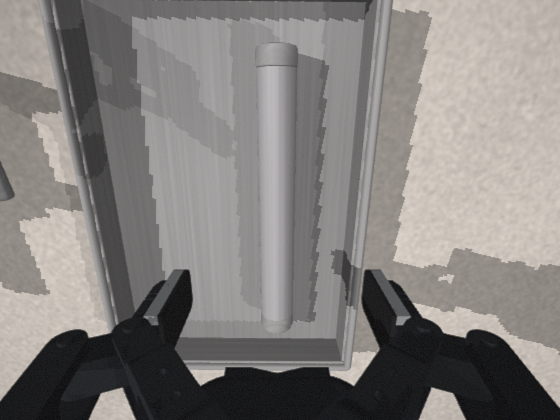

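Bar 3 lies flat in the tray, at (277,190) in the wrist view. The outer finger only brushed the tray wall when opening. Bar 1 is next.

```bash
python3 - <<'E'
from r import *
from h import *
movel([547.3,-191.5,115],max_speed=150)
p=MID[1]-u*18
movep([*p[:2],115],tool(yaw)); wait(.05); b=fz(2)
hit=movel([*p[:2],65.5],max_speed=55,guard=3.0)
s=read_state(); z=s["eef_pos"][2]; print(hit,s["eef_pos"].round(1),(fz(2)-b).round(2))
if z<72:
    if hit: movel([*p[:2],z+.8],max_speed=45)
    clamp(); s=read_state(); print("gap",s["finger_gap"],(fz(2)-b).round(2))
    z=s["eef_pos"][2]
    movel([*p[:2],z+50],max_speed=80); wait(.15)
s=read_state(); print("gap",s["finger_gap"],(fz(3)-b).round(2),"torque",s["torque"].round(3),s["eef_pos"].round(1),s["time"])
c=camera("wrist"); cv2.imwrite("pics/w5.png",c["image"])
E
```

```text
True [528.7 172.7  69.5] [-0.16  1.39  6.2 ]
gap 22.981594137195273 [-4.21  9.19  3.74]
gap 22.97947217092698 [ 0.89  0.78 -5.15] torque [0.008 0.03  0.04 ] [528.8 172.4 120. ] 42.0167
```

View pics/w5.png

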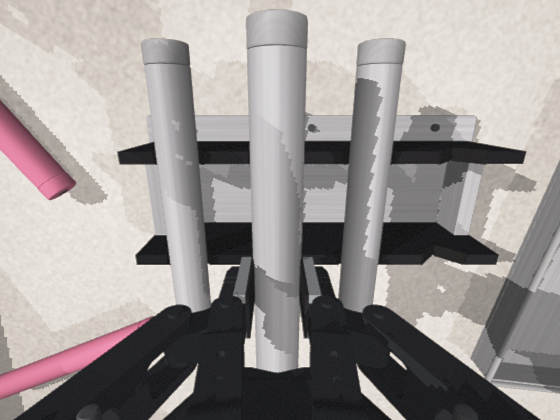

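Bar 1 is held level, with a 5.15 N load and little torque, and its neighbours are still seated. I carry it high over bar 2 and place it.

```bash
python3 - <<'E'
from r import *
from look import *
q=TC+tv*31-tu*18
movep([*q[:2],122],tool(ty)); wait(.05)
movel([*q[:2],25],max_speed=110); wait(.1); b=fz(2)
hit=movel([*q[:2],8],max_speed=25,guard=4.0)
s=read_state(); print("hit",hit,s["eef_pos"].round(1),(fz(2)-b).round(2))
if hit:
    open_gripper(); wait(.1); print((fz(2)-b).round(2))
    movel([*q[:2],120],max_speed=130)
    movep([300,-350,300],tool(0.6))
    for n in("top","scene"):
        c=camera(n); pickle.dump(c,open(f"{n}2.pkl","wb")); cv2.imwrite(f"pics/{n}2.png",c["image"])
        if n=="top": bars(c)
print(read_state()["time"])
E
```

```text
hit True [ 537.3 -129.3   12.8] [-1.37  0.22 15.94]
[ 0.07 -0.36  5.65]
1029 [[660.0, 150.0, 81.0], [467.0, 92.0, 81.0]] [563.5 121.3  81. ]
1045 [[625.0, 265.0, 81.0], [433.0, 207.0, 81.0]] [529.1 236.   81. ]
48.4083
```

View pics/top2.png

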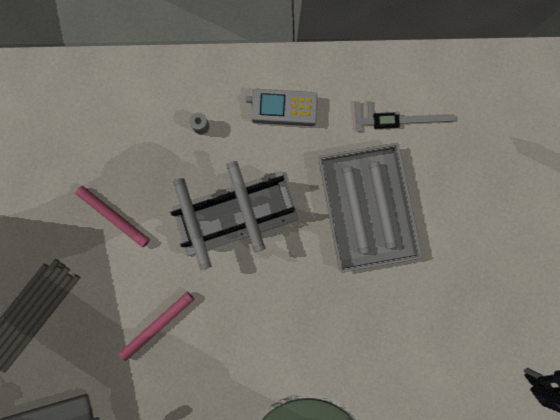

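View pics/scene2.png

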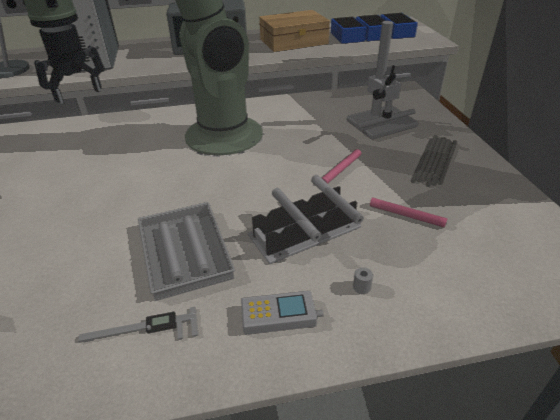

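Two bars now lie in the tray, at (357,210) and (383,206) in the top view. Two remain in the rack at their original pixels, and the bystanders have not moved. I check from saved data that the tray bars are flat, then hand in.

```bash
python3 - <<'E'
from h import *
t=pickle.load(open("top2.pkl","rb")); P=cloud(t)
for cx,cy,dx,dy in((357,210,12,80),(383,206,12,80),(245,206,28,86),(192,222,28,86)):
    f=[]
    for k in(-.4,-.2,0,.2,.4):
        u,v=int(cx+k*dx),int(cy+k*dy); f.append(round(float(np.percentile(P[v-3:v+4,u-3:u+4,2],70)),1))
    print((cx,cy),f)
from workcell import *
finish_job()
E
```

```text
(357, 210) [29.4, 29.7, 29.7, 29.7, 29.7]
(383, 206) [30.1, 29.7, 30.1, 29.1, 27.9]
(245, 206) [88.5, 88.1, 88.1, 87.9, 87.1]
(192, 222) [87.6, 88.2, 88.3, 88.2, 87.5]
the job is handed in; nothing more can be done
```

The job is done and handed in at about 48.4 s of the 72 s allowed; no verdict was reported. Counting the bars from the +y end of the rack, the second and fourth were loose. Both now lie flat in the reject tray. The first and third were sound and stayed in their notches.

**Sorting the bars:**
- **First round of presses:** this was unclear (3.3 to 4.5 N held on all four) because friction dragged the tool as the bars tipped.
- **Second round, tool following the bar:** the loose bars held at 1.6 and 2.4 N, the sound ones at 4.7 and 3.8 N.
- **Shallow re-press:** 2.2 and 2.8 N on the loose bars and 3.8 N on the third bar. The reading for the first bar was lost to a script error.
- **When lifted:** both loose bars balanced about 18 mm towards the pressed end with almost no torque, which confirms their cores had slid.

**Last checks:**
- **Tray:** along each bar the top height is 28 to 30 mm, against about 29 mm expected for a bar lying flat.
- **Rack:** the sound bars' tops are 87 to 88.5 mm, against 87.5 mm expected, and their middles moved less than 1 mm.
- **Bystanders:** the meter, caliper and cylinder are at the same place in the pictures; I did not measure their positions.

**Light contacts:** the open fingers touched the neighbouring bars at about 6 to 9 N during both grasps. One finger brushed the tray wall at about 14 N on release. The pictures showed nothing displaced.

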